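Scrub out a tilted filter funnel

TASK

Take the long brush out of its pot and scrub the inside of the tilted glass filter funnel with three full strokes: each time push the brush down until its sprung rubber tip is felt to give against the disc at the bottom, gently because it is glass, and between strokes draw it back up until its end is close to the mouth. Then stand the brush back in its pot, tip down, and let go; leave the bottle, the beaker and the tip box where they are.

Things in the scene. Friction and masses are not known exactly. Their poses are not given: they have to be found in the camera images.
- funnel: Clear glass filter funnel, a round cup 60 mm outside, 52 mm inside and 175 mm long, clamped immovably on a stand, leaning 30 degrees from vertical, roughly towards the robot. Origin at the centre of the cup's lower end; its z axis runs along the cup's axis, up and out of the mouth.
- mouth (a point): Centre of the funnel's rim (175 mm along the funnel's z axis), about 212 mm above the bench; same axes as the funnel. A white porous disc across the inside of the cup is its floor; the disc's level differs from funnel to funnel, 100 to 150 mm below the rim along the axis, is not reported and has to be felt.
- stand: Fixed grey stand that carries the funnel. Origin on the bench straight below the centre of the funnel's mouth; the funnel leans to its -x. Base plate 180 x 100 x 12 mm, from x = -5 to 175 mm; a steel rod 12 mm thick and 270 mm high at x = 150 mm, behind the glass.
- brush: White brush, 290 mm long, standing upright in its pot, tip down. Origin at the centre of the tip's end; z runs up along the brush. From the end: rubber tip 26 mm across (0 to 12 mm), head with stiff core 40 mm across and soft bristles 46 mm across (13 to 83 mm), steel stem 8 mm thick (83 to 190 mm), round wooden handle 20 mm thick (190 to 290 mm).
- brush_grip (a point): Point on the brush's axis in the middle of the handle, 245 mm from the brush's end.
- brush_end (a point): Centre of the brush's lower end with the tip out (the brush's origin; fixed to the brush, it does not move with the tip's spring).
- tip (a joint): How far the brush's sprung rubber tip is pressed in, m: 0 out, 0.008 fully in. It starts to give at 2 N; 3 N presses it in 2 mm, 5 N 6 mm.
- pot: White round brush pot, fixed, 64 mm outside (foot 90 mm), 56 mm inside, 100 mm high, inner floor 6 mm above the bench. Origin at the centre of its underside, z up.
- reagent: Bystander: brown capped bottle, 60 mm across, 140 mm high. Origin at the centre of its underside.
- beaker: Bystander: small empty glass beaker, 60 mm across, 70 mm high. Origin at the centre of its underside.
- tipbox: Bystander: grey pipette-tip box, 110 x 70 x 45 mm. Origin at the centre of its underside.
There are look-alikes about, which are no part of the job. Of the things that look like the pot, the smallest one is meant.

How it is judged:
By the outcome, as a careful person would: the job done as asked, in the order asked, and still so for the second after the job is handed in, with the robot touching nothing.
It also fails if it takes over 67 s, if anything falls off the work surface, if the arm or the gripper's body presses on something with over 40 N, if the wrist force passes 120 N, or if a joint passes its speed limit or range.

ROBOT

A 7-joint arm with a two-finger parallel gripper is mounted at the origin on the work surface. World frame = base frame: x ahead of the robot, y to its left, z up, the work surface at z = 0. Lengths are in mm, angles in rad, forces in N, time in s.
With the tool pointing down it reaches from about 400 to 875 mm from the base axis. Payload 4.4 kg.
Tool frame: the origin (TCP) lies midway between the tips of the shut fingers; the grasp point (between the pads) lies 19 mm behind it; z points along the fingers, y is the line along which they close (so a half turn about z gives the same grasp; the last joint's range is limited). The gripper opens to 85 mm and grips with 20 to 120 N. Pads are 22 mm wide; open, the fingers measure 114 mm over their backs; the gripper's body (76 mm by 85 mm) begins 54 mm behind the grasp point. The pads swing forward as they close: fully open they stand 13 mm farther back than shut.
Start: joints at [1.152, 0.628, 0.038, 1.517, -0.027, 0.996, -0.02], TCP at [224.62, -609.97, 231.313] pointing down, gripper open.
Joint ranges: [-3.06, 3.06], [-0.37, 2.12], [-1.25, 1.32], [0.18, 2.47], [-1.1, 4.24], [0.23, 1.98], [-2.94, 2.94]. Speed limits (rad/s): [2.57, 2.57, 3.14, 3.14, 3.14, 3.14, 3.14].

INTERFACE

Orientations are given as [roll, pitch, yaw] about the fixed x, y, z axes, in that order (R = Rz(yaw) Ry(pitch) Rx(roll)).
In Python, from cell import ctrl gives the robot as it stands.
- The arm moves only by the shell command python3 -m handwheel 'ROWS'. ROWS is JSON, a list of rows, each a list of 3 entries, a list of its own where there are three numbers: the turn, a rotation vector about the tool's x, y, z in degrees, then the shift along the tool's x, y, z in m, then the closure, from 0 (fully open) to 1 (shut). A call has 1 to 5 rows; each row shifts and turns the commanded pose from where the row before left it, along the tool's axes as they then stand; what a row does not reach is not made up. A row lasts 1/12 s, in which the tool goes at most 41.7 mm and 7.16 degrees, less where a joint would pass 70% of its speed; a pose out of reach is approached as far as the arm can. A call is refused whole if a number of a shift passes 0.0417 or a number of a turn 7.16, either way. A call with a gripper value outside its range is refused whole. The fingers move at their own pace and stop on an object; the grip force is fixed at half the most. Time passes only in rows, so rows that do not move let the fingers close. It gives the time, the measured TCP pose, the force, the opening and the grip force at its end, in the units of the state.
- ctrl.read_state(): the state, without advancing time (a new reading comes with each control period).
- ctrl.get_image(name): name is "side" or "top" or "wrist"; returns a dict with "pixels" (400x640x3 uint8, red, green, blue), "fx", "fy", "cx", "cy" (pixels), "pose" (4x4, takes a point from camera to world coordinates); the wrist camera has in their place "T_tool_cam" (4x4, takes a point from camera to tool coordinates, whose origin is the TCP and whose axes are the flange's). Camera axes: x right, y up, looking along -z (the intrinsics and any distortion apply to the point x, -y, -z); pixel columns grow to the right and rows downward; lengths in mm; the calibration is good to about 2 mm. A picture is of the moment at which its call begins: read the wrist's pose just before it. There is no depth.
- ctrl.finish_job(): hands the job in; it is judged then, once.
The state is a dict: "clock": time; "qpos": joint angles; "qd": joint speeds; "tau": joint torques, N m; "eef_pos": TCP position; "tool_rot": TCP orientation; "force": force on the tool from outside, world axes, zero at the start; "torque": the same for the moment, N m; "width": finger opening in mm; "gripper_force": force on a finger pad.
Only numpy, scipy, OpenCV 4.12 (cv2) and the standard library are available. Lean on these libraries where they do the work, as an engineer would, in place of code of your own. Each camera call takes 0.05 s, during which the arm holds its last target. There are 200 camera calls.

## Working session

There is one attempt and no reset: what is moved stays moved. The work goes in short steps, Python scripts to look and compute and a shell command to move; the robot and the scene stay as the last step left them, time stands still between calls to the robot, and variables do not carry over. Pictures are saved under pics/ and viewed, at most 10 in all, crops included, and the job is handed in when it is done.

```bash
ls; mkdir -p pics; python3 - <<'E'
from cell import ctrl
import cv2,numpy as np
np.set_printoptions(precision=4,suppress=True)
s=ctrl.read_state(); print(s)
for n in ("side","top"):
    d=ctrl.get_image(n); cv2.imwrite(f"pics/{n}0.png",d["pixels"][:,:,::-1]); print(n,{k:v for k,v in d.items() if k!="pixels"})
E
```

```text
pics
{'clock': 0.0, 'qpos': array([ 1.1522,  0.6294,  0.0384,  1.5184, -0.027 ,  0.9963, -0.02  ]), 'qd': array([ 0.0021,  0.0004, -0.0018,  0.    ,  0.0007,  0.002 , -0.0008]), 'tau': array([ -0.0001, -56.3413,   1.2261, -19.3449,   0.011 ,   0.0106,
         0.    ]), 'eef_pos': array([ 224.3835, -609.3447,  230.3685]), 'tool_rot': array([-3.1396,  0.    ,  0.3528]), 'force': array([-0.1091,  0.1854, -0.2892]), 'torque': array([ 0.0068, -0.031 , -0.0001]), 'gripper_force': 0.0, 'width': 84.87942014796351}
side {'fx': 425.57104525428304, 'fy': 425.57104525428304, 'cx': 321.9190071856786, 'cy': 194.74445962762698, 'pose': array([[ -0.657 ,   0.5244,  -0.5416, 113.7053],
       [ -0.7539,  -0.4558,   0.4732, 386.3647],
       [  0.0013,   0.7192,   0.6948, 839.377 ],
       [  0.    ,   0.    ,   0.    ,   1.    ]])}
top {'fx': 394.56853640107266, 'fy': 394.56853640107266, 'cx': 315.9426060169318, 'cy': 198.34668816276596, 'pose': array([[   0.0278,    0.9903,   -0.1363,  451.4294],
       [  -0.9995,    0.0297,    0.0124,  -61.3957],
       [   0.0163,    0.1359,    0.9906, 1245.5252],
       [   0.    ,    0.    ,    0.    ,    1.    ]])}
```

View pics/side0.png

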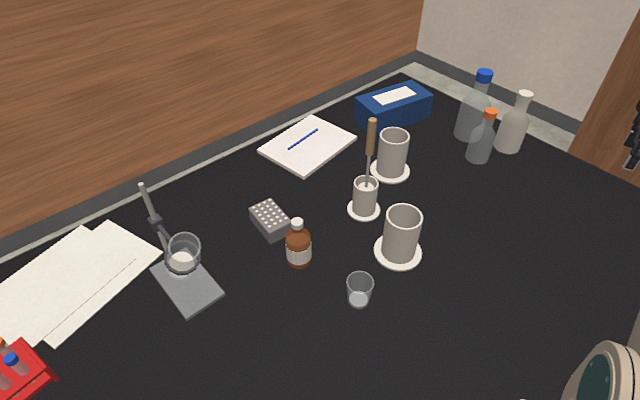

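View pics/top0.png

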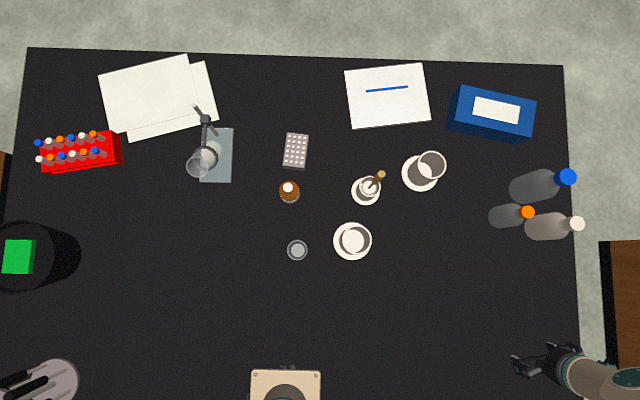

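The side view shows three pots. The smallest, with the wooden-handled brush in it, is at (365,197), and the larger look-alikes are at (392,155) and (402,237). In the top view they are at (366,190), (423,170) and (352,240). The funnel mouth is at side (183,248) and top (200,160). I choose the small pot holding the brush, and will check it in one close crop.

```bash
python3 - <<'E'
import cv2,numpy as np
s=cv2.imread("pics/side0.png");t=cv2.imread("pics/top0.png")
def crop(im,x,y,w,h,k):
    c=cv2.resize(im[y:y+h,x:x+w],None,fx=k,fy=k,interpolation=cv2.INTER_CUBIC)
    for i in range(0,w,10):
        cv2.line(c,(i*k,0),(i*k,4),(0,255,255),1)
        if i%20==0: cv2.putText(c,str(x+i),(i*k,14),0,.35,(0,255,255),1)
    for j in range(0,h,10):
        cv2.line(c,(0,j*k),(4,j*k),(0,255,255),1)
        if j%20==0: cv2.putText(c,str(y+j),(4,j*k+4),0,.35,(0,255,255),1)
    return c
a=np.hstack([crop(s,130,175,100,75,4)[:,:],crop(s,325,110,100,75,4)])
a=np.hstack([crop(s,140,175,80,150,4)[:, :],crop(s,335,110,70,150,4)])
b=np.vstack([crop(t,180,95,50,75,4),crop(t,340,150,50,75,4)])
o=np.hstack([a,b]);print(o.shape)
cv2.imwrite("pics/crops.png",o)
E
```

```text
(600, 800, 3)
```

View pics/crops.png

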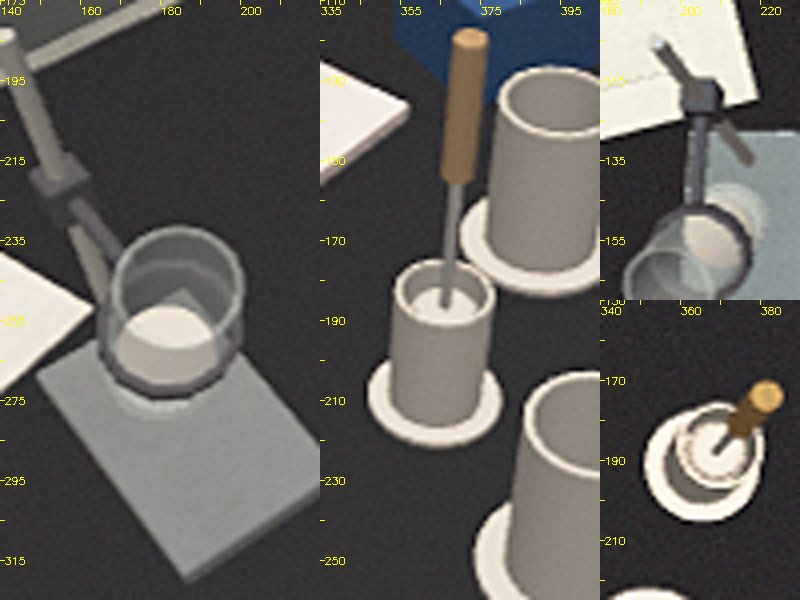

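The crop confirms the choice. The brush stands in the small pot, with its handle top at side (372.5,119.5) and top (382,174). The pot rim centres at side (366,183) and top (370,187). Next I fit the poses from the marked points.

```bash
cat > lib.py <<'E'
import numpy as np,cv2
from scipy.optimize import least_squares
from scipy.spatial.transform import Rotation as R
np.set_printoptions(precision=3,suppress=True)
C={"side":(425.571,321.919,194.744,np.array([[-.657,.5244,-.5416,113.7053],[-.7539,-.4558,.4732,386.3647],[.0013,.7192,.6948,839.377]])),
"top":(394.5685,315.9426,198.3467,np.array([[.0278,.9903,-.1363,451.4294],[-.9995,.0297,.0124,-61.3957],[.0163,.1359,.9906,1245.5252]]))}
def proj(n,P):
    f,cx,cy,T=C[n]; p=(np.atleast_2d(P)-T[:,3])@T[:,:3]
    return np.c_[cx+f*p[:,0]/-p[:,2],cy-f*p[:,1]/-p[:,2]]
def tri(a,b):
    r=least_squares(lambda p:np.r_[proj("side",p)[0]-a,proj("top",p)[0]-b],[600,0,100]); return r.x,np.abs(r.fun).max()
def atz(n,px,z):
    return least_squares(lambda q:proj(n,[q[0],q[1],z])[0]-px,[600,0]).x
E
cat > fit.py <<'E'
from lib import *
print("handle top",tri([372.5,119.5],[382,173.8]),"stem junction",tri([369.3,155.5],[374.3,183]))
print("pot rim",tri([366,183],[370,186.8]),atz("side",[366,183],100),atz("top",[370,186.8],100))
obs=[("side",[150,0,270],[141.7,183.7]),("top",[150,0,270],[194.5,105.7]),("side",[-5,50,12],[186.8,320]),("side",[175,50,12],[149.3,268.8]),("side",[-5,-50,12],[224,292]),("top",[-5,-50,12],[232,182]),("top",[175,-50,12],[233,128])]
W=lambda q,p:np.r_[q[0]+np.cos(q[2])*p[0]-np.sin(q[2])*p[1],q[1]+np.sin(q[2])*p[0]+np.cos(q[2])*p[1],p[2]]
r=least_squares(lambda q:np.concatenate([proj(n,W(q,p))[0]-o for n,p,o in obs]),[700,250,0],loss='soft_l1')
q=r.x;print("stand",q);[print(n,p,proj(n,W(q,p))[0]-o) for n,p,o in obs]
s=cv2.imread("pics/side0.png");t=cv2.imread("pics/top0.png")
th=np.linspace(0,2*np.pi,60)
out=[]
for n,im,x,y in(("side",s,135,215),("top",t,170,115)):
    k=5;c=cv2.resize(im[y:y+100,x:x+80],None,fx=k,fy=k,interpolation=cv2.INTER_CUBIC)
    for L,col in((0,(0,255,0)),(-175,(0,0,255))):
        pts=np.array([W(q,[np.cos(a)*30*np.cos(np.pi/6)-.5*L,30*np.sin(a),212+np.cos(a)*30*.5+L*.866]) for a in th])
        cv2.polylines(c,[np.int32((proj(n,pts)-[x,y])*k)],1,col,1)
    out.append(c)
cv2.imwrite("pics/ov.png",np.hstack(out))
E
python3 fit.py
```

```text
handle top (array([ 649.146, -233.957,  292.544]), np.float64(0.28824321805757336)) stem junction (array([ 644.307, -230.704,  193.014]), np.float64(0.5208803980693233))
pot rim (array([ 649.428, -233.818,   97.706]), np.float64(0.30733202330208087)) [ 648.419 -231.433] [ 648.2   -234.118]
stand [665.745 244.11    0.018]
side [150, 0, 270] [-0.111 -0.211]
top [150, 0, 270] [-0.88   0.128]
side [-5, 50, 12] [ 0.017 -1.193]
side [175, 50, 12] [-0.474 -0.916]
side [-5, -50, 12] [2.399 0.025]
top [-5, -50, 12] [-1.322  1.127]
top [175, -50, 12] [-0.12   0.102]
```

View pics/ov.png

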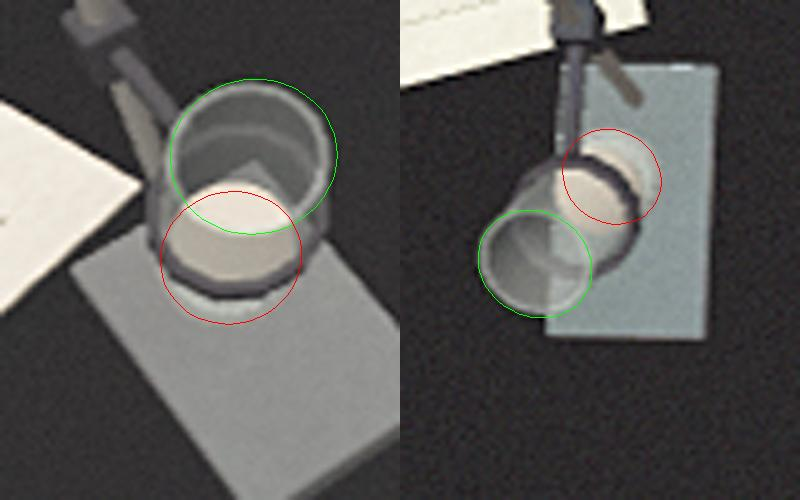

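The overlay's mouth circle matches to about 1 px in both views, and the heights check: brush top at 292.5 mm against 296 expected, rim at 98 mm against 100. Now I go above the brush at about (648,-233) with a high approach, keeping the fingers above the 296 mm handle top.

```bash
M="python3 -m handwheel"
$M '[[[0,0,0],[0.0352,-0.0137,-0.006],0],[[0,0,0],[0.0352,-0.0137,-0.006],0],[[0,0,0],[0.0352,-0.0137,-0.006],0],[[0,0,0],[0.0352,-0.0137,-0.006],0],[[0,0,0],[0.0352,-0.0137,-0.006],0]]'
$M '[[[0,0,0],[0.0352,-0.0137,-0.006],0],[[0,0,0],[0.0352,-0.0137,-0.006],0],[[0,0,0],[0.0352,-0.0137,-0.006],0],[[0,0,0],[0.0352,-0.0137,-0.006],0],[[0,0,0],[0.0352,-0.0137,-0.006],0]]'
cat >> lib.py <<'E'
def rel(s,p,rot):
    A=R.from_euler('xyz',s["tool_rot"]); return A.inv().apply(np.array(p)-s["eef_pos"])/1000, np.degrees((A.inv()*R.from_matrix(rot)).as_rotvec())
def down(yaw): return R.from_euler('xyz',[np.pi,0,np.radians(yaw)]).as_matrix()
E
sed -i 's/^obs=.*/obs=[("side",[150,0,270],[141.7,183.7]),("top",[150,0,270],[194.5,105.7]),("side",[-5,50,12],[186.8,320]),("side",[175,50,12],[149.1,268.7]),("side",[-5,-50,12],[224,292]),("top",[-5,-50,12],[231.3,182.6]),("top",[175,-50,12],[233.6,128]),("top",[-5,50,12],[199,182.2])]/' fit.py
cat >> fit.py <<'E'
print("disc",tri([181.4,262.6],[209.6,155]))
# mouth extents: outer radius 30
def ext(n,m,yaw):
    a=np.cos(yaw);b=np.sin(yaw);P=np.array([[m[0]+30*(np.cos(t)*.866*a-np.sin(t)*b),m[1]+30*(np.cos(t)*.866*b+np.sin(t)*a),212+15*np.cos(t)] for t in th]);e=proj(n,P);return np.r_[e.min(0),e.max(0)]
f=lambda m:np.r_[(ext("side",m,q[2])-[168,231,201.2,0])[:3],ext("top",m,q[2])-[185.6,156.8,208.4,178.6]]
r=least_squares(f,q[:2]);print("mouth",r.x,r.fun)
E
python3 fit.py; python3 -c "
from lib import *
from cell import ctrl
s=ctrl.read_state();print(s['eef_pos'],s['tool_rot'],rel(s,[648.5,-233.5,320],down(70)))
print(ctrl.get_image('wrist')['T_tool_cam'])"
```

```text
clock: 0.52
eef_pos: [367.0, -483.3, 261.2]
tool_rot: [-3.141, 0.0, 0.352]
force: [0.8, -0.7, -0.0]
width: 85.1
gripper_force: 0.0
clock: 0.93
eef_pos: [508.5, -358.2, 291.3]
tool_rot: [-3.141, 0.001, 0.353]
force: [0.5, 0.1, 0.3]
width: 85.6
gripper_force: 0.0
handle top (array([ 649.146, -233.957,  292.544]), np.float64(0.28824321805757336)) stem junction (array([ 644.307, -230.704,  193.014]), np.float64(0.5208803980693233))
pot rim (array([ 649.428, -233.818,   97.706]), np.float64(0.30733202330208087)) [ 648.419 -231.433] [ 648.2   -234.118]
stand [665.942 244.335   0.014]
side [150, 0, 270] [-0.018 -0.328]
top [150, 0, 270] [-0.762  0.055]
side [-5, 50, 12] [-0.169 -1.242]
side [175, 50, 12] [-0.197 -0.997]
side [-5, -50, 12] [2.302 0.077]
top [-5, -50, 12] [-0.697  0.516]
top [175, -50, 12] [-0.604  0.094]
top [-5, 50, 12] [-0.156  0.409]
disc (array([732.101, 246.24 ,  95.711]), np.float64(0.7256493798859367))
mouth [666.648 245.342] [ 0.233 -0.097  0.428 -0.413 -0.099 -0.475 -0.35 ]
[ 508.512 -358.16   291.295] [-3.141  0.001  0.353] (array([ 0.174, -0.069, -0.029]), array([ -0.048,   0.012, -49.785]))
[[   0.       0.961    0.277   69.216]
 [   1.      -0.       0.001    0.255]
 [   0.001    0.277   -0.961 -142.762]
 [   0.       0.       0.       1.   ]]
```

```bash
M="python3 -m handwheel"
$M '[[[0,0,0],[0.0348,-0.0138,-0.0058],0],[[0,0,0],[0.0348,-0.0138,-0.0058],0],[[0,0,0],[0.0348,-0.0138,-0.0058],0],[[0,0,0],[0.0348,-0.0138,-0.0058],0],[[0,0,0],[0.0348,-0.0138,-0.0058],0]]' | tail -0
$M '[[[0,0,-7.1],[0,0,0],0],[[0,0,-7.1],[0,0,0],0],[[0,0,-7.1],[0,0,0],0],[[0,0,-7.1],[0,0,0],0],[[0,0,-7.1],[0,0,0],0]]'
$M '[[[0,0,-7.1],[0,0,0],0],[[0,0,-7.1],[0,0,0],0],[[0,0,0],[0,0,0],0]]'
python3 -c "
from lib import *
from cell import ctrl
s=ctrl.read_state();print(s['eef_pos'],s['tool_rot'],s['qpos'],rel(s,[648.5,-233.5,232],down(70)))
d=ctrl.get_image('wrist');cv2.imwrite('pics/w1.png',d['pixels'][:,:,::-1]);print(d['fx'],d['cx'],d['cy'])"
```

```text
clock: 1.82
eef_pos: [646.7, -235.0, 319.6]
tool_rot: [-3.14, 0.001, 0.979]
force: [0.5, -0.3, 0.3]
width: 85.2
gripper_force: 0.0
clock: 2.07
eef_pos: [646.6, -235.2, 319.6]
tool_rot: [-3.14, -0.0, 1.223]
force: [-0.7, -0.1, 0.4]
width: 85.3
gripper_force: 0.0
[ 646.586 -235.202  319.611] [-3.14  -0.     1.223] [ 0.415  0.627 -0.202  1.268  0.124  1.259 -0.135] (array([0.002, 0.001, 0.088]), array([-0.073, -0.019,  0.079]))
293.1621508925149 326.3383623475465 200.21241770466608Exception ignored on flushing sys.stdout:
BrokenPipeError: [Errno 32] Broken pipe
```

View pics/w1.png

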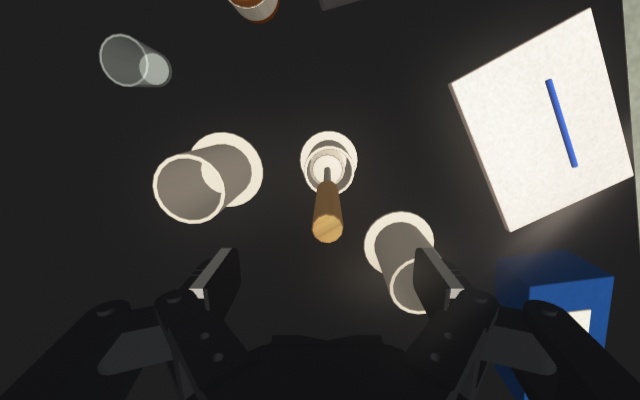

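The wrist view shows the handle top at (327,229), the pot rim around (328,172), and the brush midway between the fingers. I'll turn those pixels into positions.

```bash
cat >> lib.py <<'E'
def wray(s,px,z,f=293.16,cx=326.34,cy=200.21):
    T=np.array([[0,.961,.277,69.216],[1,0,.001,.255],[.001,.277,-.961,-142.762]])
    A=R.from_euler('xyz',s["tool_rot"]); d=A.apply(T[:,:3]@[(px[0]-cx)/f,-(px[1]-cy)/f,-1]); o=A.apply(T[:,3])+s["eef_pos"]
    return o+d*(z-o[2])/d[2]
E
python3 -c "
from lib import *
from cell import ctrl
s=ctrl.read_state()
for px,z in (((327,229),296),((328,171),100),((329,157),3)): print(wray(s,px,z))"
```

```text
[ 648.106 -232.517  296.   ]
[ 649.24  -233.121  100.   ]
[ 652.537 -229.634    3.   ]
```

```bash
M="python3 -m handwheel"
$M '[[[0,0,0],[0.002,0.001,0.022],0],[[0,0,0],[0,0,0.022],0],[[0,0,0],[0,0,0.022],0],[[0,0,0],[0,0,0.022],0],[[0,0,0],[0,0,0],0]]'
$M '[[[0,0,0],[0,0,0],0.5],[[0,0,0],[0,0,0],1],[[0,0,0],[0,0,0],1],[[0,0,0],[0,0,0],1],[[0,0,0],[0,0,0],1]]'
$M '[[[0,0,0],[0,0,0],1],[[0,0,0],[0,0,0],1],[[0,0,0],[0,0,0],1],[[0,0,0],[0,0,0],1],[[0,0,0],[0,0,0],1]]'
python3 -c "
from lib import *
from cell import ctrl
s=ctrl.read_state();print(s['eef_pos'],s['tool_rot'],s['force'],s['width'],s['gripper_force'])"
```

```text
clock: 2.53
eef_pos: [645.5, -232.7, 227.2]
tool_rot: [-3.132, 0.001, 1.217]
force: [-0.3, -0.9, -0.7]
width: 85.3
gripper_force: 0.0
clock: 2.95
eef_pos: [649.3, -233.5, 233.7]
tool_rot: [3.139, -0.0, 1.22]
force: [-0.6, 0.5, 0.6]
width: 25.8
gripper_force: 0.0
clock: 3.37
eef_pos: [648.8, -233.4, 232.6]
tool_rot: [3.141, -0.0, 1.22]
force: [-0.7, 0.7, 2.0]
width: 18.8
gripper_force: 58.3
[ 648.785 -233.425  232.573] [ 3.141 -0.     1.22 ] [-0.745  0.702  2.05 ] 18.805116239569436 58.25478672981262
```

Gripped (18.8 mm, 58 N). Next I lift clear.

```bash
M="python3 -m handwheel"
$M '[[[0,0,0],[0,0,-0.01],1],[[0,0,0],[0,0,-0.02],1],[[0,0,0],[0,0,-0.035],1],[[0,0,0],[0,0,-0.035],1],[[0,0,0],[0,0,-0.035],1]]'
$M '[[[0,0,0],[0,0,-0.03],1],[[0,0,0],[0,0,-0.02],1],[[0,0,0],[0,0,-0.01],1],[[0,0,0],[0,0,0],1],[[0,0,0],[0,0,0],1]]'
cat >> lib.py <<'E'
Mo=np.array([666.6,245.3,212]);psi=.014;ax=np.array([-.5*np.cos(psi),-.5*np.sin(psi),.866])
Zt=-ax;Xt=np.array([-np.sin(psi),np.cos(psi),0]);RF=np.c_[Xt,np.cross(Zt,Xt),Zt]
L=226.6
E
python3 -c "
from lib import *
from cell import ctrl
s=ctrl.read_state();print(s['eef_pos'],s['tool_rot'],s['force'],s['width'],s['qpos']);t=Mo+(25+L)*ax;print(t,rel(s,t,RF),rel(s,t,down(90.8)))"
```

```text
clock: 3.78
eef_pos: [648.3, -233.3, 369.0]
tool_rot: [-3.141, -0.0, 1.22]
force: [1.2, -0.2, -1.5]
width: 18.5
gripper_force: 58.6
clock: 4.2
eef_pos: [648.4, -233.3, 426.5]
tool_rot: [-3.14, 0.0, 1.22]
force: [0.2, 0.6, -1.6]
width: 18.7
gripper_force: 58.7
[ 648.423 -233.265  426.474] [-3.14  0.    1.22] [ 0.212  0.558 -1.617] 18.683895079931784 [ 0.401  0.588 -0.2    1.054  0.111  1.511 -0.124]
[540.812 243.539 429.886] (array([ 0.411, -0.265, -0.003]), array([-29.728,   5.461, -20.404])) (array([ 0.411, -0.265, -0.003]), array([ -0.064,  -0.006, -20.881]))
```

```bash
M="python3 -m handwheel"
$M '[[[0,0,0],[0.015,-0.01,0],1],[[0,0,0],[0.0294,-0.0189,0],1],[[0,0,0],[0.0294,-0.0189,0],1],[[0,0,0],[0.0294,-0.0189,0],1],[[0,0,0],[0.0294,-0.0189,0],1]]'
$M '[[[0,0,0],[0.0294,-0.0189,0],1],[[0,0,0],[0.0294,-0.0189,0],1],[[0,0,0],[0.0294,-0.0189,0],1],[[0,0,0],[0.0294,-0.0189,0],1],[[0,0,0],[0.0294,-0.0189,0],1]]'
$M '[[[0,0,0],[0.0294,-0.0189,0],1],[[0,0,0],[0.0294,-0.0189,0],1],[[0,0,0],[0.0294,-0.0189,0],1],[[0,0,0],[0.0294,-0.0189,0],1],[[0,0,0],[0.015,-0.01,0],1]]'
$M '[[[0,0,-7],[0,0,0],1],[[0,0,-7],[0,0,0],1],[[0,0,-6.9],[0,0,0],1],[[0,0,0],[0,0,0],1],[[0,0,0],[0,0,0],1]]'
python3 -c "
from lib import *
from cell import ctrl
s=ctrl.read_state();print(s['eef_pos'],s['tool_rot'],s['force'],s['width'],s['qpos']);t=Mo+(25+L)*ax;print(t,rel(s,t,RF))"
```

```text
clock: 4.62
eef_pos: [612.2, -78.1, 424.7]
tool_rot: [-3.137, 0.001, 1.22]
force: [1.0, 1.1, -0.7]
width: 18.8
gripper_force: 58.7
clock: 5.03
eef_pos: [573.9, 92.3, 425.0]
tool_rot: [-3.138, 0.002, 1.22]
force: [0.5, 0.1, -0.8]
width: 18.3
gripper_force: 58.7
clock: 5.45
eef_pos: [537.6, 249.9, 424.9]
tool_rot: [-3.136, 0.0, 1.226]
force: [-0.8, 0.5, -0.7]
width: 18.7
gripper_force: 58.7
clock: 5.87
eef_pos: [540.1, 244.5, 425.4]
tool_rot: [-3.138, 0.001, 1.582]
force: [0.6, -0.0, 0.0]
width: 18.8
gripper_force: 58.7
[540.146 244.462 425.447] [-3.138  0.001  1.582] [ 0.57  -0.038  0.041] 18.828929581494464 [-0.227  0.422 -0.395  1.359  0.16   1.395 -0.608]
[540.812 243.539 429.886] (array([-0.001,  0.001, -0.004]), array([-30.186,   0.12 ,  -0.156]))
```

```bash
M="python3 -m handwheel"
$M '[[[-6,0,0],[-0.001,0.001,-0.004],1],[[-6,0,0],[0,0,0],1],[[-6,0,0],[0,0,0],1],[[-6,0,0],[0,0,0],1],[[-6,0,0],[0,0,0],1]]'
$M '[[[0,0,0],[0,0,0],1],[[0,0,0],[0,0,0],1],[[0,0,0],[0,0,0],1]]'
cat > ov.py <<'E'
import sys
from lib import *
from cell import ctrl
s=ctrl.read_state();t=Mo+(float(sys.argv[2])+L)*ax;print(s['eef_pos'],s['tool_rot'],s['force'],s['width'],rel(s,t,RF))
A=R.from_euler('xyz',s["tool_rot"]).as_matrix();E=s['eef_pos']+A[:,2]*L;print('end rel mouth along axis',(E-Mo)@ax,'lateral',(E-Mo)@Xt,(E-Mo)@RF[:,1])
th=np.linspace(0,2*np.pi,60);out=[]
k=5
for n,x,y in(("side",140,170),("top",170,100)):
    im=ctrl.get_image(n)["pixels"][:,:,::-1]
    c=cv2.resize(im[y:y+110,x:x+80],None,fx=k,fy=k,interpolation=cv2.INTER_CUBIC)
    def circ(o,B,r,h,col):
        P=np.array([o+B[:,0]*r*np.cos(a)+B[:,1]*r*np.sin(a)+B[:,2]*h for a in th])
        cv2.polylines(c,[np.int32((proj(n,P)-[x,y])*k)],1,col,1)
    circ(Mo,RF,30,0,(0,255,0))
    for r,h in((13,0),(23,-13),(23,-83),(10,-190),):circ(E,A,r,h,(0,0,255))
    cv2.line(c,*[tuple(int(v) for v in (proj(n,E-A[:,2]*h)[0]-[x,y])*k) for h in(0,190)],(255,0,0),1)
    out.append(c)
cv2.imwrite(sys.argv[1],np.hstack(out))
E
python3 ov.py pics/ov2.png 25
```

```text
clock: 6.28
eef_pos: [541.1, 243.7, 431.3]
tool_rot: [2.614, -0.003, 1.582]
force: [0.4, -1.0, -0.8]
width: 18.8
gripper_force: 58.9
clock: 6.53
eef_pos: [543.0, 244.1, 432.1]
tool_rot: [2.619, -0.001, 1.583]
force: [0.3, -0.4, -0.8]
width: 18.7
gripper_force: 59.0
[542.96  244.128 432.097] [ 2.619 -0.001  1.583] [ 0.319 -0.433 -0.801] 18.68387621640034 (array([-0.001, -0.003,  0.001]), array([-0.041, -0.018, -0.14 ]))
end rel mouth along axis 25.831083927216778 lateral 0.6290591016122669 2.809866616586735
```

View pics/ov2.png

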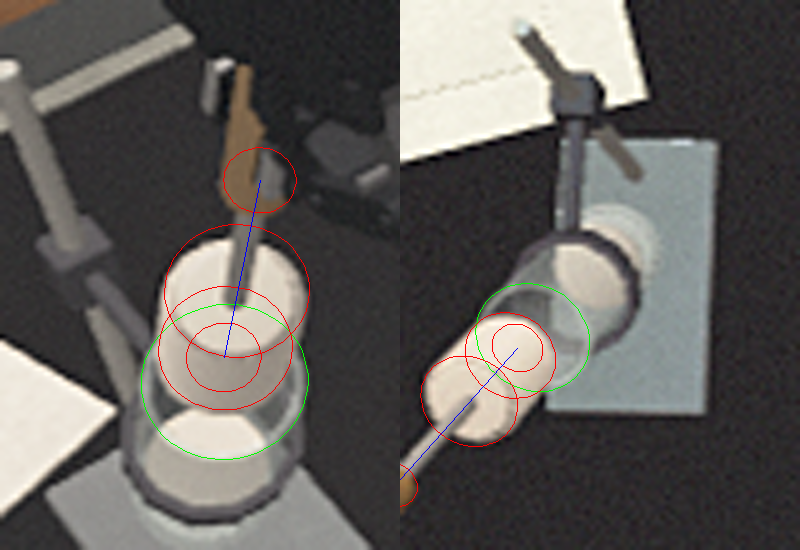

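Side and top views: the brush head sits just above the mouth. Its end is at side-crop (225,409), as predicted, and the top crop agrees within about 1 px. The remaining lateral offset is 2.8 mm in tool y, so I correct that and then enter slowly while watching the forces.

```bash
M="python3 -m handwheel"
cat > st.py <<'E'
from lib import *
from cell import ctrl
s=ctrl.read_state();A=R.from_euler('xyz',s["tool_rot"]).as_matrix();E=s['eef_pos']+A[:,2]*L;f=s['force']
print('t %.2f depth %.1f latx %.1f laty %.1f | Fax %.2f Fx %.2f Fy %.2f |'%(s['clock'],-(E-Mo)@ax,(E-Mo)@Xt,(E-Mo)@RF[:,1],f@ax,f@Xt,f@RF[:,1]),'w %.1f'%s['width'],'tq',s['torque'],'ang',np.degrees((R.from_matrix(A).inv()*R.from_matrix(RF)).as_rotvec()))
E
$M '[[[0,0,0],[-0.0006,-0.0028,0],1],[[0,0,0],[0,0,0],1],[[0,0,0],[0,0,0],1],[[0,0,0],[0,0,0],1]]' >/dev/null; python3 st.py
$M '[[[0,0,0],[0,0,0.01],1],[[0,0,0],[0,0,0.01],1],[[0,0,0],[0,0,0.01],1],[[0,0,0],[0,0,0],1],[[0,0,0],[0,0,0],1]]'>/dev/null; python3 st.py
```

```text
t 6.97 depth -25.6 latx -0.2 laty -1.1 | Fax -0.50 Fx 0.35 Fy -0.18 | w 18.5 tq [ 0.024  0.686 -0.014] ang [-0.019  0.003 -0.024]
t 7.38 depth 5.5 latx -0.9 laty -2.5 | Fax -1.45 Fx 0.42 Fy 0.17 | w 18.8 tq [-0.05   0.67  -0.039] ang [-0.124  0.068  0.022]
```

```bash
M="python3 -m handwheel"
$M '[[[0,0,0],[0,0,0],1],[[0,0,0],[0,0,0],1]]' >/dev/null; python3 st.py
$M '[[[0,0,0],[0.0005,0.0015,0],1],[[0,0,0],[0,0,0],1],[[0,0,0],[0,0,0],1],[[0,0,0],[0,0,0],1]]'>/dev/null; python3 st.py
$M '[[[0,0,0],[0,0,0],1],[[0,0,0],[0,0,0],1]]' >/dev/null; python3 st.py
```

```text
t 7.55 depth 4.0 latx 0.2 laty -1.0 | Fax -0.60 Fx -1.21 Fy -1.10 | w 18.8 tq [-0.005  0.648 -0.013] ang [ 0.027 -0.032  0.01 ]
t 7.88 depth 4.0 latx 0.5 laty 0.4 | Fax -0.30 Fx -0.42 Fy -0.64 | w 18.3 tq [0.014 0.673 0.06 ] ang [ 0.019 -0.015  0.007]
t 8.05 depth 4.2 latx 0.4 laty 0.2 | Fax -0.75 Fx 0.72 Fy -0.23 | w 18.5 tq [0.01  0.661 0.031] ang [ 0.003 -0.005  0.008]
```

```bash
M="python3 -m handwheel"
for i in 1; do
$M '[[[0,0,0],[0,0,0.01],1],[[0,0,0],[0,0,0.01],1],[[0,0,0],[0,0,0.01],1],[[0,0,0],[0,0,0],1],[[0,0,0],[0,0,0],1]]'>/dev/null; python3 st.py
$M '[[[0,0,0],[0,0,0],1],[[0,0,0],[0,0,0],1]]' >/dev/null; python3 st.py; done
python3 ov.py pics/ov3.png -34
```

```text
t 8.47 depth 35.6 latx -0.4 laty -1.1 | Fax -0.96 Fx -0.47 Fy -0.67 | w 18.6 tq [-0.001  0.691 -0.036] ang [-0.129  0.074  0.02 ]
t 8.63 depth 34.0 latx 0.7 laty 0.5 | Fax -0.79 Fx 0.41 Fy -1.15 | w 18.8 tq [-0.035  0.623  0.008] ang [ 0.023 -0.03   0.013]
[570.635 244.58  378.994] [ 2.618 -0.     1.585] [-0.609  0.401 -1.263] 18.821332312382335 (array([-0.001, -0.   ,  0.   ]), array([ 0.023, -0.03 ,  0.013]))
end rel mouth along axis -33.99538573626658 lateral 0.7406961274337781 0.4824401729336625
```

View pics/ov3.png

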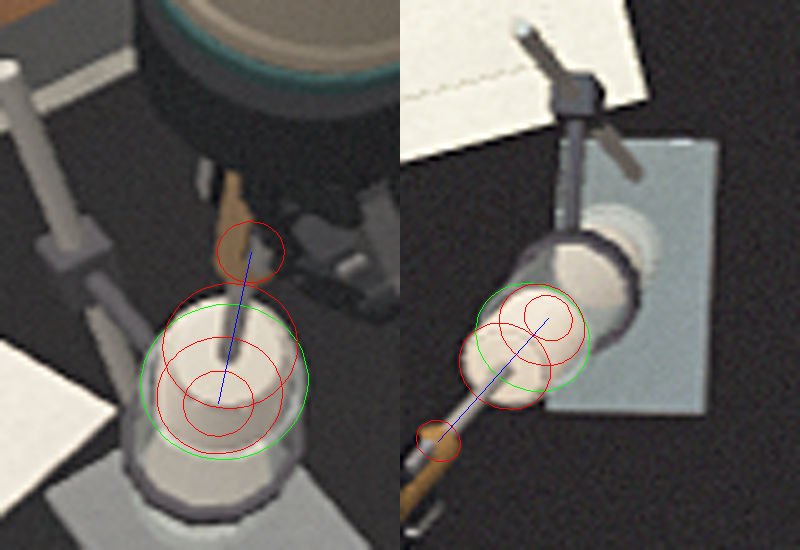

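The head is centred inside the mouth in both crops, with no lateral force. I go deeper.

```bash
M="python3 -m handwheel"
$M '[[[0,0,0],[-0.0004,0,0.01],1],[[0,0,0],[0,0,0.01],1],[[0,0,0],[0,0,0.01],1],[[0,0,0],[0,0,0],1],[[0,0,0],[0,0,0],1]]'>/dev/null; python3 st.py
$M '[[[0,0,0],[0,0,0.01],1],[[0,0,0],[0,0,0.01],1],[[0,0,0],[0,0,0.005],1],[[0,0,0],[0,0,0],1],[[0,0,0],[0,0,0],1]]'>/dev/null; python3 st.py
$M '[[[0,0,0],[0,0,0],1],[[0,0,0],[0,0,0],1]]' >/dev/null; python3 st.py
```

```text
t 9.15 depth 65.5 latx -0.8 laty -1.1 | Fax -1.54 Fx 0.53 Fy 0.39 | w 18.5 tq [-0.005  0.654  0.006] ang [-0.118  0.067  0.022]
t 9.57 depth 89.8 latx -0.3 laty -0.3 | Fax -1.76 Fx -0.58 Fy 0.36 | w 18.4 tq [-0.021  0.682 -0.044] ang [-0.053  0.023  0.016]
t 9.73 depth 88.9 latx 0.3 laty 0.6 | Fax -1.52 Fx -0.02 Fy 0.25 | w 18.7 tq [-0.011  0.661  0.028] ang [ 0.036 -0.033  0.01 ]
```

```bash
M="python3 -m handwheel"; echo 'import sys; sys.exit(f@ax>1.5)'>>st.py
S(){ python3 st.py; }
$M '[[[0,0,0],[0,0,0.004],1],[[0,0,0],[0,0,0.003],1],[[0,0,0],[0,0,0],1],[[0,0,0],[0,0,0],1]]'>/dev/null; S &&
$M '[[[0,0,0],[0,0,0.003],1],[[0,0,0],[0,0,0.002],1],[[0,0,0],[0,0,0],1],[[0,0,0],[0,0,0],1]]'>/dev/null; S &&
$M '[[[0,0,0],[0,0,0.003],1],[[0,0,0],[0,0,0.002],1],[[0,0,0],[0,0,0],1],[[0,0,0],[0,0,0],1]]'>/dev/null; S &&
$M '[[[0,0,0],[0,0,0.003],1],[[0,0,0],[0,0,0.002],1],[[0,0,0],[0,0,0],1],[[0,0,0],[0,0,0],1]]'>/dev/null; S &&
$M '[[[0,0,0],[0,0,0.003],1],[[0,0,0],[0,0,0.002],1],[[0,0,0],[0,0,0],1],[[0,0,0],[0,0,0],1]]'>/dev/null; S &&
$M '[[[0,0,0],[0,0,0.003],1],[[0,0,0],[0,0,0.002],1],[[0,0,0],[0,0,0],1],[[0,0,0],[0,0,0],1]]'>/dev/null; S
```

```text
t 10.07 depth 96.5 latx -0.2 laty -0.0 | Fax -0.94 Fx -0.63 Fy -0.33 | w 18.7 tq [-0.015  0.672  0.016] ang [-0.022  0.014  0.011]
t 10.07 depth 96.5 latx -0.2 laty -0.0 | Fax -0.94 Fx -0.63 Fy -0.33 | w 18.7 tq [-0.015  0.672  0.016] ang [-0.022  0.014  0.011]
t 10.07 depth 96.5 latx -0.2 laty -0.0 | Fax -0.94 Fx -0.63 Fy -0.33 | w 18.7 tq [-0.015  0.672  0.016] ang [-0.022  0.014  0.011]
t 10.07 depth 96.5 latx -0.2 laty -0.0 | Fax -0.94 Fx -0.63 Fy -0.33 | w 18.7 tq [-0.015  0.672  0.016] ang [-0.022  0.014  0.011]
t 10.07 depth 96.5 latx -0.2 laty -0.0 | Fax -0.94 Fx -0.63 Fy -0.33 | w 18.7 tq [-0.015  0.672  0.016] ang [-0.022  0.014  0.011]
t 10.07 depth 96.5 latx -0.2 laty -0.0 | Fax -0.94 Fx -0.63 Fy -0.33 | w 18.7 tq [-0.015  0.672  0.016] ang [-0.022  0.014  0.011]False
False
False
False
False
False
```

```bash
M="python3 -m handwheel"; sed -i 's/sys.exit(f@ax>1.5)/sys.exit(int(f@ax>1.5))/' st.py
S(){ python3 st.py; }
$M '[[[0,0,0],[0,0,0.003],1],[[0,0,0],[0,0,0.002],1],[[0,0,0],[0,0,0],1],[[0,0,0],[0,0,0],1]]'>/dev/null && S &&
$M '[[[0,0,0],[0,0,0.003],1],[[0,0,0],[0,0,0.002],1],[[0,0,0],[0,0,0],1],[[0,0,0],[0,0,0],1]]'>/dev/null && S &&
$M '[[[0,0,0],[0,0,0.003],1],[[0,0,0],[0,0,0.002],1],[[0,0,0],[0,0,0],1],[[0,0,0],[0,0,0],1]]'>/dev/null && S &&
$M '[[[0,0,0],[0,0,0.003],1],[[0,0,0],[0,0,0.002],1],[[0,0,0],[0,0,0],1],[[0,0,0],[0,0,0],1]]'>/dev/null && S &&
$M '[[[0,0,0],[0,0,0.003],1],[[0,0,0],[0,0,0.001],1],[[0,0,0],[0,0,0],1],[[0,0,0],[0,0,0],1]]'>/dev/null && S &&
$M '[[[0,0,0],[0,0,0.002],1],[[0,0,0],[0,0,0.001],1],[[0,0,0],[0,0,0],1],[[0,0,0],[0,0,0],1]]'>/dev/null && S
```

```text
t 10.40 depth 101.4 latx -0.2 laty -0.0 | Fax -0.34 Fx 0.47 Fy -0.65 | w 18.9 tq [-0.011  0.675  0.008] ang [-0.02   0.01   0.012]
t 10.73 depth 106.4 latx -0.1 laty 0.0 | Fax -1.68 Fx 0.98 Fy 0.55 | w 18.5 tq [ 0.04   0.721 -0.023] ang [-0.019  0.007  0.011]
t 11.07 depth 111.4 latx -0.2 laty 0.0 | Fax -0.40 Fx -0.49 Fy -0.68 | w 18.6 tq [ 0.001  0.664 -0.009] ang [-0.02   0.011  0.008]
t 11.40 depth 116.4 latx -0.2 laty -0.0 | Fax -0.85 Fx -0.08 Fy 0.45 | w 18.7 tq [ 0.014  0.592 -0.017] ang [-0.018  0.009  0.013]
t 11.73 depth 120.3 latx -0.0 laty 0.1 | Fax -0.27 Fx 0.49 Fy -1.21 | w 18.7 tq [0.025 0.7   0.071] ang [-0.008 -0.002  0.013]
t 12.07 depth 123.3 latx -0.1 laty 0.1 | Fax 0.15 Fx 0.01 Fy -0.26 | w 18.7 tq [-0.015  0.689  0.053] ang [-0.011  0.003  0.009]
```

```bash
M="python3 -m handwheel"
S(){ python3 st.py; }
$M '[[[0,0,0],[0,0,0.002],1],[[0,0,0],[0,0,0],1],[[0,0,0],[0,0,0],1]]'>/dev/null && S &&
$M '[[[0,0,0],[0,0,0.002],1],[[0,0,0],[0,0,0],1],[[0,0,0],[0,0,0],1]]'>/dev/null && S &&
$M '[[[0,0,0],[0,0,0.002],1],[[0,0,0],[0,0,0],1],[[0,0,0],[0,0,0],1]]'>/dev/null && S &&
$M '[[[0,0,0],[0,0,0.002],1],[[0,0,0],[0,0,0],1],[[0,0,0],[0,0,0],1]]'>/dev/null && S &&
$M '[[[0,0,0],[0,0,0.002],1],[[0,0,0],[0,0,0],1],[[0,0,0],[0,0,0],1]]'>/dev/null && S &&
$M '[[[0,0,0],[0,0,0.002],1],[[0,0,0],[0,0,0],1],[[0,0,0],[0,0,0],1]]'>/dev/null && S
```

```text
t 12.32 depth 125.3 latx -0.1 laty 0.1 | Fax -0.64 Fx -0.58 Fy -1.09 | w 18.5 tq [ 0.003  0.685 -0.042] ang [-0.01   0.003  0.008]
t 12.57 depth 127.4 latx -0.1 laty 0.1 | Fax -1.30 Fx -0.30 Fy 0.05 | w 18.6 tq [-0.041  0.62   0.057] ang [-0.012  0.004  0.009]
t 12.82 depth 129.4 latx -0.1 laty 0.1 | Fax -0.85 Fx 0.18 Fy -0.31 | w 18.4 tq [-0.041  0.701 -0.029] ang [-0.011  0.004  0.008]
t 13.07 depth 131.3 latx -0.1 laty 0.1 | Fax -0.65 Fx 0.60 Fy -0.66 | w 18.5 tq [-0.017  0.661 -0.065] ang [-0.01   0.004  0.01 ]
t 13.32 depth 133.3 latx -0.1 laty 0.1 | Fax 0.24 Fx 0.34 Fy -1.47 | w 18.5 tq [-0.025  0.691 -0.019] ang [-0.012  0.004  0.009]
t 13.57 depth 135.4 latx -0.1 laty 0.0 | Fax -0.64 Fx 0.11 Fy -0.73 | w 18.9 tq [0.025 0.643 0.004] ang [-0.014  0.005  0.011]
```

```bash
M="python3 -m handwheel"
S(){ python3 st.py; }
$M '[[[0,0,0],[0,0,0.002],1],[[0,0,0],[0,0,0],1],[[0,0,0],[0,0,0],1]]'>/dev/null && S &&
$M '[[[0,0,0],[0,0,0.0015],1],[[0,0,0],[0,0,0],1],[[0,0,0],[0,0,0],1]]'>/dev/null && S &&
$M '[[[0,0,0],[0,0,0.0015],1],[[0,0,0],[0,0,0],1],[[0,0,0],[0,0,0],1]]'>/dev/null && S &&
$M '[[[0,0,0],[0,0,0.0015],1],[[0,0,0],[0,0,0],1],[[0,0,0],[0,0,0],1]]'>/dev/null && S &&
$M '[[[0,0,0],[0,0,0.0015],1],[[0,0,0],[0,0,0],1],[[0,0,0],[0,0,0],1]]'>/dev/null && S
```

```text
t 13.82 depth 137.0 latx 0.3 laty 0.5 | Fax 1.46 Fx -0.03 Fy -0.09 | w 18.6 tq [-0.002  0.686 -0.021] ang [ 0.027 -0.028  0.011]
t 14.07 depth 138.6 latx 0.2 laty 0.5 | Fax 3.10 Fx 0.67 Fy 0.04 | w 18.4 tq [0.015 0.638 0.025] ang [ 0.022 -0.021  0.01 ]
```

```bash
M="python3 -m handwheel"
for i in 1; do $M '[[[0,0,0],[0,0,0],1]]'>/dev/null; python3 st.py;$M '[[[0,0,0],[0,0,0],1]]'>/dev/null; python3 st.py; $M '[[[0,0,0],[0,0,0],1]]'>/dev/null; python3 st.py; done
```

```text
t 14.15 depth 138.5 latx 0.2 laty 0.5 | Fax 2.10 Fx 0.99 Fy -0.60 | w 18.6 tq [0.067 0.697 0.027] ang [ 0.023 -0.024  0.012]
t 14.23 depth 138.6 latx 0.2 laty 0.4 | Fax 2.85 Fx 0.43 Fy 0.04 | w 18.6 tq [ 0.006  0.566 -0.029] ang [ 0.019 -0.02   0.01 ]
t 14.32 depth 138.6 latx 0.1 laty 0.4 | Fax 2.56 Fx -0.06 Fy -0.57 | w 18.7 tq [ 0.042  0.549 -0.031] ang [ 0.018 -0.017  0.009]
```

Contact was felt at about 136 mm depth, and the tip is giving (about 3.5 N net at 138.6). I press 1 mm more, then draw up to about 9 mm below the rim.

```bash
M="python3 -m handwheel"
$M '[[[0,0,0],[0,0,0.001],1],[[0,0,0],[0,0,0],1],[[0,0,0],[0,0,0],1]]'>/dev/null; python3 st.py
$M '[[[0,0,0],[0,0,0],1],[[0,0,0],[0,0,0],1]]'>/dev/null; python3 st.py
$M '[[[0,0,0],[0,0,-0.006],1],[[0,0,0],[0,0,-0.012],1],[[0,0,0],[0,0,-0.014],1],[[0,0,0],[0,0,-0.014],1],[[0,0,0],[0,0,-0.014],1]]'>/dev/null; python3 st.py
$M '[[[0,0,0],[0,0,-0.014],1],[[0,0,0],[0,0,-0.014],1],[[0,0,0],[0,0,-0.014],1],[[0,0,0],[0,0,-0.012],1],[[0,0,0],[0,0,-0.01],1]]'>/dev/null
$M '[[[0,0,0],[0,0,-0.006],1],[[0,0,0],[0,0,0],1],[[0,0,0],[0,0,0],1],[[0,0,0],[0,0,0],1],[[0,0,0],[0,0,0],1]]'>/dev/null; python3 st.py
```

```text
t 14.57 depth 139.7 latx 0.1 laty 0.4 | Fax 2.67 Fx -0.09 Fy 0.44 | w 18.5 tq [-0.021  0.55   0.031] ang [ 0.012 -0.014  0.009]
t 14.73 depth 139.6 latx 0.1 laty 0.4 | Fax 2.77 Fx 1.76 Fy -0.20 | w 18.8 tq [0.024 0.568 0.014] ang [ 0.014 -0.012  0.008]
t 15.15 depth 77.8 latx 0.1 laty 0.3 | Fax 0.37 Fx 0.27 Fy -1.18 | w 18.3 tq [-0.034  0.644 -0.064] ang [ 0.024 -0.024  0.011]
t 15.98 depth 10.5 latx -0.6 laty -0.6 | Fax -0.57 Fx -0.29 Fy -0.40 | w 19.1 tq [-0.014  0.667  0.015] ang [-0.079  0.045  0.011]
```

```bash
M="python3 -m handwheel"
$M '[[[0,0,0],[0,0,0.006],1],[[0,0,0],[0,0,0.012],1],[[0,0,0],[0,0,0.013],1],[[0,0,0],[0,0,0.013],1],[[0,0,0],[0,0,0.013],1]]'>/dev/null; python3 st.py
$M '[[[0,0,0],[0,0,0.013],1],[[0,0,0],[0,0,0.013],1],[[0,0,0],[0,0,0.013],1],[[0,0,0],[0,0,0.012],1],[[0,0,0],[0,0,0.008],1]]'>/dev/null
$M '[[[0,0,0],[0,0,0.004],1],[[0,0,0],[0,0,0],1],[[0,0,0],[0,0,0],1],[[0,0,0],[0,0,0],1],[[0,0,0],[0,0,0],1]]'>/dev/null; python3 st.py
$M '[[[0,0,0],[0,0,0.002],1],[[0,0,0],[0,0,0.002],1],[[0,0,0],[0,0,0.002],1],[[0,0,0],[0,0,0],1],[[0,0,0],[0,0,0],1]]'>/dev/null; python3 st.py
$M '[[[0,0,0],[0,0,0.0015],1],[[0,0,0],[0,0,0.0015],1],[[0,0,0],[0,0,0.001],1],[[0,0,0],[0,0,0.001],1],[[0,0,0],[0,0,0.001],1]]'>/dev/null; python3 st.py
$M '[[[0,0,0],[0,0,0],1],[[0,0,0],[0,0,0],1],[[0,0,0],[0,0,0],1]]'>/dev/null; python3 st.py
$M '[[[0,0,0],[0,0,0],1]]'>/dev/null; python3 st.py
```

```text
t 16.40 depth 68.9 latx -0.6 laty -0.8 | Fax -1.72 Fx 0.01 Fy -0.30 | w 18.6 tq [-0.016  0.666  0.042] ang [-0.088  0.045  0.019]
t 17.23 depth 129.0 latx 0.5 laty 1.0 | Fax -0.81 Fx -0.17 Fy -0.38 | w 18.6 tq [-0.003  0.662  0.004] ang [ 0.07  -0.05   0.008]
t 17.65 depth 135.9 latx -0.2 laty 0.0 | Fax -0.12 Fx -0.89 Fy -0.46 | w 18.7 tq [-0.018  0.643 -0.029] ang [-0.015  0.009  0.009]
t 18.07 depth 141.5 latx 0.3 laty 0.5 | Fax 3.73 Fx -0.34 Fy -1.00 | w 18.3 tq [-0.085  0.818 -0.014] ang [ 0.023 -0.024  0.01 ]
t 18.32 depth 141.5 latx 0.2 laty 0.4 | Fax 3.60 Fx -0.53 Fy 0.40 | w 18.6 tq [0.053 0.769 0.008] ang [ 0.02  -0.021  0.01 ]
t 18.40 depth 141.5 latx 0.2 laty 0.5 | Fax 3.77 Fx 0.37 Fy 0.32 | w 18.5 tq [ 0.009  0.694 -0.012] ang [ 0.021 -0.024  0.008]
```

```bash
M="python3 -m handwheel"
$M '[[[0,0,0],[0,0,-0.006],1],[[0,0,0],[0,0,-0.012],1],[[0,0,0],[0,0,-0.014],1],[[0,0,0],[0,0,-0.014],1],[[0,0,0],[0,0,-0.014],1]]'>/dev/null
$M '[[[0,0,0],[0,0,-0.014],1],[[0,0,0],[0,0,-0.014],1],[[0,0,0],[0,0,-0.014],1],[[0,0,0],[0,0,-0.014],1],[[0,0,0],[0,0,-0.01],1]]'>/dev/null
$M '[[[0,0,0],[0,0,-0.006],1],[[0,0,0],[0,0,0],1],[[0,0,0],[0,0,0],1],[[0,0,0],[0,0,0],1],[[0,0,0],[0,0,0],1]]'>/dev/null; python3 st.py
$M '[[[0,0,0],[0,0,0.006],1],[[0,0,0],[0,0,0.012],1],[[0,0,0],[0,0,0.013],1],[[0,0,0],[0,0,0.013],1],[[0,0,0],[0,0,0.013],1]]'>/dev/null; python3 st.py
$M '[[[0,0,0],[0,0,0.013],1],[[0,0,0],[0,0,0.013],1],[[0,0,0],[0,0,0.013],1],[[0,0,0],[0,0,0.012],1],[[0,0,0],[0,0,0.008],1]]'>/dev/null
$M '[[[0,0,0],[0,0,0.004],1],[[0,0,0],[0,0,0],1],[[0,0,0],[0,0,0],1],[[0,0,0],[0,0,0],1],[[0,0,0],[0,0,0],1]]'>/dev/null; python3 st.py
$M '[[[0,0,0],[0,0,0.002],1],[[0,0,0],[0,0,0.002],1],[[0,0,0],[0,0,0.002],1],[[0,0,0],[0,0,0],1],[[0,0,0],[0,0,0],1]]'>/dev/null; python3 st.py
$M '[[[0,0,0],[0,0,0.0015],1],[[0,0,0],[0,0,0.0015],1],[[0,0,0],[0,0,0.001],1],[[0,0,0],[0,0,0.001],1],[[0,0,0],[0,0,0.001],1]]'>/dev/null; python3 st.py
$M '[[[0,0,0],[0,0,0],1],[[0,0,0],[0,0,0],1],[[0,0,0],[0,0,0],1]]'>/dev/null; python3 st.py
$M '[[[0,0,0],[0,0,0],1]]'>/dev/null; python3 st.py
```

```text
t 19.65 depth 10.5 latx -0.6 laty -0.6 | Fax -0.33 Fx -0.38 Fy 0.10 | w 18.6 tq [-0.005  0.679  0.   ] ang [-0.081  0.046  0.01 ]
t 20.07 depth 68.9 latx -0.7 laty -0.7 | Fax -0.54 Fx 0.90 Fy -0.21 | w 18.1 tq [-0.038  0.647 -0.03 ] ang [-0.084  0.047  0.019]
t 20.90 depth 129.0 latx 0.5 laty 1.0 | Fax -0.70 Fx -0.64 Fy 0.17 | w 18.8 tq [ 0.005  0.691 -0.028] ang [ 0.072 -0.051  0.004]
t 21.32 depth 135.9 latx -0.2 laty 0.0 | Fax -1.34 Fx 0.81 Fy -0.54 | w 18.9 tq [-0.083  0.706 -0.01 ] ang [-0.015  0.008  0.008]
t 21.73 depth 141.5 latx 0.4 laty 0.5 | Fax 3.23 Fx 0.29 Fy -1.39 | w 18.9 tq [-0.032  0.773 -0.073] ang [ 0.025 -0.029  0.014]
t 21.98 depth 141.5 latx 0.2 laty 0.4 | Fax 4.00 Fx 0.46 Fy -0.14 | w 18.7 tq [-0.059  0.736 -0.049] ang [ 0.018 -0.021  0.009]
t 22.07 depth 141.6 latx 0.2 laty 0.5 | Fax 3.42 Fx 0.06 Fy -0.50 | w 18.7 tq [-0.006  0.72   0.097] ang [ 0.021 -0.022  0.009]
```

Third press done. Now I withdraw fully, tilt upright and travel back.

```bash
M="python3 -m handwheel"
$M '[[[0,0,0],[0,0,-0.006],1],[[0,0,0],[0,0,-0.012],1],[[0,0,0],[0,0,-0.014],1],[[0,0,0],[0,0,-0.014],1],[[0,0,0],[0,0,-0.014],1]]'>/dev/null
$M '[[[0,0,0],[0,0,-0.014],1],[[0,0,0],[0,0,-0.014],1],[[0,0,0],[0,0,-0.014],1],[[0,0,0],[0,0,-0.014],1],[[0,0,0],[0,0,-0.014],1]]'>/dev/null; python3 st.py
$M '[[[0,0,0],[0,0,-0.014],1],[[0,0,0],[0,0,-0.014],1],[[0,0,0],[0,0,-0.009],1],[[0,0,0],[0,0,0],1],[[0,0,0],[0,0,0],1]]'>/dev/null; python3 st.py
$M '[[[6,0,0],[0,0,0],1],[[6,0,0],[0,0,0],1],[[6,0,0],[0,0,0],1],[[6,0,0],[0,0,0],1],[[6,0,0],[0,0,0],1]]'>/dev/null
$M '[[[0,0,7],[0,0,0],1],[[0,0,7],[0,0,0],1],[[0,0,6.9],[0,0,0],1],[[0,0,0],[0,0,0],1],[[0,0,0],[0,0,0],1]]'
python3 -c "
from lib import *
from cell import ctrl
s=ctrl.read_state();print(s['width'],rel(s,[648.8,-233.4,430],down(70)))"
```

```text
t 22.90 depth 10.0 latx -0.0 laty 0.3 | Fax 0.07 Fx 0.09 Fy -0.21 | w 18.4 tq [ 0.005  0.723 -0.031] ang [ 0.017 -0.015  0.012]
t 23.32 depth -25.9 latx 0.1 laty 0.6 | Fax -1.61 Fx -0.68 Fy -0.04 | w 18.8 tq [-0.017  0.654 -0.026] ang [ 0.054 -0.026 -0.003]
clock: 24.15
eef_pos: [541.0, 243.2, 429.2]
tool_rot: [-3.141, 0.001, 1.223]
force: [-0.1, 0.4, -0.7]
width: 18.6
gripper_force: 59.2
18.576448029454262 (array([-0.411,  0.264, -0.   ]), array([-0.043,  0.082,  0.087]))
```

```bash
M="python3 -m handwheel"
$M '[[[0,0,0],[-0.015,0.01,0],1],[[0,0,0],[-0.0294,0.0189,0],1],[[0,0,0],[-0.0294,0.0189,0],1],[[0,0,0],[-0.0294,0.0189,0],1],[[0,0,0],[-0.0294,0.0189,0],1]]'>/dev/null
$M '[[[0,0,0],[-0.0294,0.0189,0],1],[[0,0,0],[-0.0294,0.0189,0],1],[[0,0,0],[-0.0294,0.0189,0],1],[[0,0,0],[-0.0294,0.0189,0],1],[[0,0,0],[-0.0294,0.0189,0],1]]'>/dev/null
$M '[[[0,0,0],[-0.0294,0.0189,0],1],[[0,0,0],[-0.0294,0.0189,0],1],[[0,0,0],[-0.0294,0.0189,0],1],[[0,0,0],[-0.0294,0.0189,0],1],[[0,0,0],[-0.015,0.01,0],1]]'>/dev/null
$M '[[[0,0,0],[0,0,0],1],[[0,0,0],[0,0,0],1],[[0,0,0],[0,0,0],1],[[0,0,0],[0,0,0],1],[[0,0,0],[0,0,0],1]]'
cat > chk.py <<'E'
from lib import *
from cell import ctrl
s=ctrl.read_state();print(s['width'],s['eef_pos'],s['force'],rel(s,[648.8,-233.4,232.6],down(70)))
E
python3 chk.py; python3 - <<'E'
from lib import *
from cell import ctrl
s=cv2.resize(ctrl.get_image("side")["pixels"][70:220,325:405,::-1],None,fx=4,fy=4,interpolation=2);t=cv2.resize(ctrl.get_image("top")["pixels"][130:220,330:410,::-1],None,fx=5,fy=5,interpolation=2)
t=cv2.copyMakeBorder(t,0,150,0,0,0);cv2.imwrite("pics/pl.png",np.hstack([s,t]))
E
```

```text
clock: 25.82
eef_pos: [649.0, -233.1, 430.7]
tool_rot: [3.141, -0.001, 1.223]
force: [-0.0, -0.1, -0.2]
width: 18.7
gripper_force: 59.2
18.666636382800863 [ 648.987 -233.095  430.688] [-0.005 -0.113 -0.207] (array([-0.   , -0.   ,  0.198]), array([ 0.017, -0.042,  0.088]))
```

View pics/pl.png

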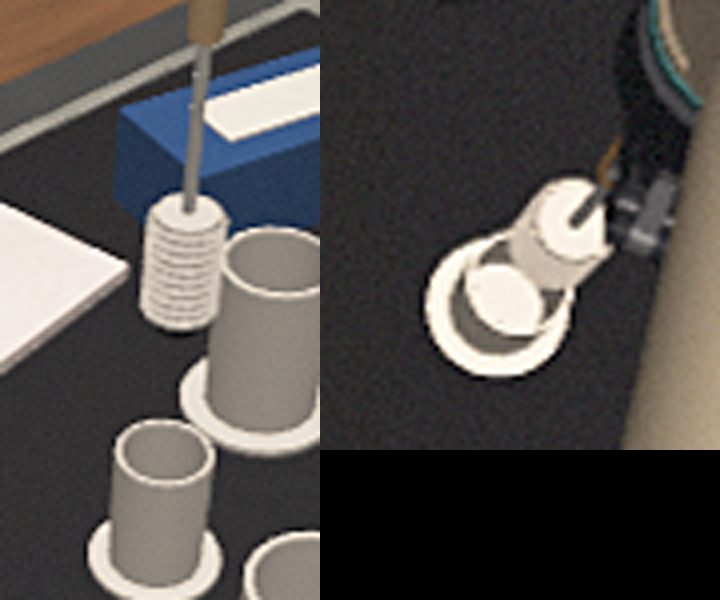

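The side crop shows the brush hanging straight above its small pot (head at (183,270), pot rim at (164,452)). I lower it.

```bash
M="python3 -m handwheel"
$M '[[[0,0,0],[0,0,0.015],1],[[0,0,0],[0,0,0.02],1],[[0,0,0],[0,0,0.02],1],[[0,0,0],[0,0,0.02],1],[[0,0,0],[0,0,0.005],1]]'>/dev/null; python3 chk.py
$M '[[[0,0,0],[0,0,0.015],1],[[0,0,0],[0,0,0.015],1],[[0,0,0],[0,0,0.015],1],[[0,0,0],[0,0,0.015],1],[[0,0,0],[0,0,0.015],1]]'>/dev/null; python3 chk.py
$M '[[[0,0,0],[0,0,0.015],1],[[0,0,0],[0,0,0.012],1],[[0,0,0],[0,0,0.008],1],[[0,0,0],[0,0,0.003],1],[[0,0,0],[0,0,0],1]]'>/dev/null; python3 chk.py
$M '[[[0,0,0],[0,0,0.0015],1],[[0,0,0],[0,0,0.0015],1],[[0,0,0],[0,0,0.0015],1],[[0,0,0],[0,0,0],1],[[0,0,0],[0,0,0],1]]'>/dev/null; python3 chk.py
```

```text
18.757216957593656 [ 647.195 -233.89   346.931] [-0.687  1.137 -1.332] (array([0.001, 0.002, 0.114]), array([-0.329,  0.02 , -0.018]))
18.569679471955713 [ 649.398 -234.643  275.775] [ 0.519 -0.542 -0.22 ] (array([ 0.001, -0.001,  0.043]), array([ 0.097, -0.004, -0.045]))
18.602326638152448 [ 648.75  -234.751  236.922] [ 0.398  0.361 -1.097] (array([ 0.001, -0.   ,  0.004]), array([-0.038,  0.002, -0.076]))
18.744775599831197 [ 649.281 -235.001  233.513] [0.834 0.77  2.216] (array([ 0.001, -0.001,  0.001]), array([ 0.083, -0.006, -0.089]))
```

Touching the floor lightly, with about 3 N. I open gradually, then retreat straight up.

```bash
M="python3 -m handwheel"
$M '[[[0,0,0],[0,0,0],0.7],[[0,0,0],[0,0,0],0.5],[[0,0,0],[0,0,0],0.3],[[0,0,0],[0,0,0],0],[[0,0,0],[0,0,0],0]]'>/dev/null
$M '[[[0,0,0],[0,0,0],0],[[0,0,0],[0,0,0],0],[[0,0,0],[0,0,0],0],[[0,0,0],[0,0,-0.005],0],[[0,0,0],[0,0,-0.01],0]]'
$M '[[[0,0,0],[0,0,-0.02],0],[[0,0,0],[0,0,-0.03],0],[[0,0,0],[0,0,-0.03],0],[[0,0,0],[0,0,-0.03],0],[[0,0,0],[0,0,-0.03],0]]'>/dev/null
$M '[[[0,0,0],[0,0,-0.01],0],[[0,0,0],[0,0,0],0],[[0,0,0],[0,0,0],0],[[0,0,0],[0,0,0],0],[[0,0,0],[0,0,0],0]]'
python3 - <<'E'
from cell import ctrl
import cv2
cv2.imwrite("pics/end.png",ctrl.get_image("side")["pixels"][:,:,::-1])
E
```

```text
clock: 28.42
eef_pos: [648.0, -234.7, 247.0]
tool_rot: [-3.139, 0.0, 1.22]
force: [0.2, -0.0, 0.3]
width: 85.5
gripper_force: 0.0
clock: 29.25
eef_pos: [648.0, -234.7, 395.6]
tool_rot: [-3.138, 0.0, 1.22]
force: [-0.1, 0.2, 0.0]
width: 85.5
gripper_force: 0.0
```

View pics/end.png

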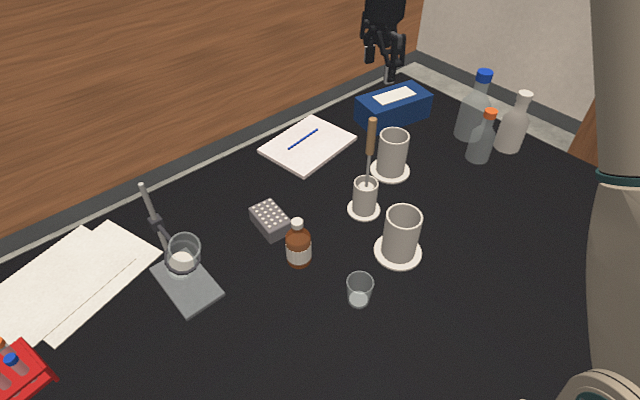

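The brush stands in its pot at (370,150), released. The bottle, beaker and tip box are where they were, and the gripper is well clear.

```bash
python3 -c "
from cell import ctrl
print(ctrl.finish_job())"
```

```text
the job is handed in; nothing more can be done
None
```

The job is handed in at about 29 s of the 67 s: three strokes against the disc with the sprung tip felt to give each time (about 3.5 to 4.5 N), the brush back in its pot tip down and released, and the bottle, beaker and tip box where they were.

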